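# Snap the pot scraper into the drawer's spring clips

### The job

Pick up the bamboo pot scraper and press its round handle down into the two spring clips in the pulled-out drawer until it snaps fully home onto the bottom of both. The bar that carries the clips is set at an unknown height, so press by feel and never with more than 25 newtons, or the clips break. Then slide the drawer fully shut with the scraper in its clips, let go, and leave the other things where they stand.

Things in the scene. Friction and masses are not known exactly. Their poses are not given: they have to be found in the camera images.
- scraper: Bamboo pot scraper, about 90 g, lying flat: round handle 20 mm thick, 150 mm long, green band near its free end; flat blade 60 mm wide, 62 long, 5 thick at the other end. Origin: handle's underside, midway along it. x along the handle to the blade (handle -75 to 75 mm, blade 74 to 136), z up; handle axis at z 10 mm, blade at z 0 to 5. Either end may carry the blade once in the clips.
- handle_mid (a point): Point on the axis of the scraper's handle, midway along it; axes as the scraper's.
- organiser: White plastic organiser frame, fixed, 200 mm (x) by 300 mm (y), side and back walls 50 mm high, open towards -x and upwards. Origin: centre of its underside. The grey drawer slides in it along x and comes out towards -x. Not handled.
- drawer (a joint): How far the grey drawer is pulled out, m: 0 fully shut (against a stop), up to 0.09 out. It slides with about 3 N of friction. With it shut, the outer face of its front lies 100 mm in front (-x) of the organiser's origin.
- clip_foot (a point): Point on the drawer's floor midway between the two blue spring clips, right below the line where the handle's axis belongs (along y); moves with the drawer, axes as the organiser's. The clip bar is stiff and set at an unmeasured height: the clips' flat bottoms (seats) lie 35 to 65 mm above this point. Seated, the handle's axis is 10 mm above the seats.
- clip_a (a point): Point on the drawer's floor below the middle of the +y clip, 42 mm from clip_foot. Each clip is 14 mm long (y), leaving 70 mm free between the two for gripper fingers; the bar's top there is 18 mm below the seats. A clip has a seat between two sprung fingers, one before and one behind it (in x); their noses, 18 mm above the seat, leave a 13 mm throat and flare out above to 35 mm, tops 32 mm above the seat.
- clip_b (a point): Point on the drawer's floor below the middle of the -y clip, 42 mm from clip_foot. Pressing the handle in: the fingers begin to resist with its axis about 30 mm above the seats; it takes about 8 to 13 N for both clips together to pass the noses, then the force drops, the clips pull the handle down, and on the rigid seats the force climbs steeply. A steady push of 16 N seats it; above 25 N the clips break.
- drawer_front (a point): Top edge, middle, of the outer face of the drawer's front (290 mm wide along y, 50 mm high, 64 mm above the base at the top edge, 8 mm thick); moves with the drawer; axes as the organiser's. The front is pushed in +x to shut the drawer.
- dispenser: Stainless steel push dispenser, 72 mm wide, 165 mm high; bystander. Origin: centre of its underside.
- dustpan: Yellow dustpan 200 by 220 mm, 50 mm high, handle 130 mm along -x; bystander. Origin: under its pan's centre.
- colander: Upturned green colander, 210 mm wide, 85 mm high; bystander. Origin: on the base under the nearest edge of its rim; its middle lies 105 mm from there along its x axis.
- detergent: Green bottle 60 mm wide, 170 mm high; bystander. Origin: centre of its underside.
- plug: Black rubber sink plug 72 mm wide, 32 mm high; bystander. Origin: centre of its underside.
Not all that is in view belongs to the job. What is meant by the scraper is not blue or yellow, and is the larger of those in its own colour.

How it is judged:
By the outcome, as a careful person would: the job done as asked, in the order asked, and still so for the second after the job is handed in, with the robot touching nothing.
It also fails if it takes over 58 s, if anything falls off the work surface, if the arm or the gripper's body presses on something with over 40 N, if the wrist force passes 120 N, or if a joint passes its speed limit or range.

### The arm

A 7-joint arm with a two-finger parallel gripper is mounted at the origin on the work surface. World frame = base frame: x ahead of the robot, y to its left, z up, the work surface at z = 0. Lengths are in m, angles in rad, forces in N, time in s.
With the tool pointing down it reaches from about 0.425 to 0.95 m from the base axis. Payload 4.7 kg.
Tool frame: the origin (TCP) lies midway between the tips of the shut fingers; the grasp point (between the pads) lies 19 mm behind it (r.grasp_offset is the z of the grasp point in the tool frame, in m); z points along the fingers, y is the direction in which the jaws open and shut (so a half turn about z gives the same grasp; the last joint's range is limited). The gripper opens to 85 mm and grips with 20 to 120 N. Pads are 22 mm wide; open, the fingers measure 114 mm over their backs; the gripper's body (76 mm by 85 mm) begins 54 mm behind the grasp point. The pads swing forward as they close: fully open they stand 13 mm farther back than shut.
Start: joints at [1.134, 0.469, -0.049, 1.532, 0.024, 1.141, -0.082], TCP at [0.268, -0.62, 0.231] pointing down, gripper open.
Joint ranges: [-2.59, 2.59], [-0.33, 1.99], [-1.39, 1.29], [0.1, 2.45], [-1.04, 4.18], [0.21, 1.99], [-2.66, 2.66]. Speed limits (rad/s): [2.57, 2.57, 3.14, 3.14, 3.14, 3.14, 3.14].

### API

Orientations are given as a unit quaternion [w, x, y, z].
In Python, from station import monitor, viewer, r gives the robot as it stands. The module is installed in compiled form; this text tells all that it offers.
- The arm moves only by the shell command python3 -m pendant 'ROWS' [OPENING]. ROWS is JSON, a list of rows, each a list of 2 entries, a list of its own where there are three numbers: the shift along the tool's x, y, z in m, then the turn, a rotation vector about the tool's x, y, z in degrees. A call has exactly 10 rows; each row is the pose to reach, as a shift and turn from the pose commanded when the call began, along the tool's axes at that moment; what a row does not reach only later rows make up. A row lasts 1/8 s, in which the tool goes at most 62.5 mm and 10.7 degrees, less where a joint would pass 70% of its speed; a pose out of reach is approached as far as the arm can. A call with a gripper value outside its range is refused whole. OPENING is the opening, from -1 (shut) to 1 (fully open), so that 0 is half open, set as the call begins (- or left out, the last holds). The fingers move at their own pace and stop on an object; the grip force is fixed at half the most. Time passes only in rows, so rows that repeat a pose let the fingers close, or fill a call up. It gives the time, the measured TCP pose, the force and the opening at its end, in the units of the state.
- monitor.get_obs(): the state, without advancing time (a new reading comes with each control period).
- viewer.camera(name): name is "scene" or "top" or "wrist"; returns (picture, depth): 480x640x3 uint8, red, green, blue; 480x640 float32, m along the optical axis (not along the pixel's ray), 0 where there is no reading.
- viewer.get_calibration(name): a dict with "mtx" (3x3 intrinsics, pixels), "k1" (the pictures are not rectified: a ray, as slopes to the right and down, at radius r is drawn at 1 + k1 r^2 times it, then the intrinsics apply), "extrinsics" (4x4, takes a point from camera to world coordinates); the wrist camera has in their place "T_tool_cam" (4x4, takes a point from camera to tool coordinates, whose origin is the TCP and whose axes are the flange's). Camera axes: x right, y down, z forward; pixel columns grow to the right and rows downward; lengths in m; the calibration is good to about 2 mm. A picture is of the moment at which its call begins: read the wrist's pose just before it. get_calibration takes no time and is no camera call.
- r.hand_in(): hands the job in, once; it reports no verdict.
The state is a dict: "t": time; "qpos": joint angles; "dq": joint speeds; "joint_efforts": joint torques, N m; "position": TCP position; "tcp_rot": TCP orientation; "wrist_force": force on the tool from outside, world axes, zero at the start; "moment": the same for the moment, N m; "width": finger opening in m.
Only numpy, scipy, OpenCV 4.12 (cv2) and the standard library are available. Lean on these libraries where they do the work, as an engineer would, in place of code of your own. Each camera call takes 0.05 s, during which the arm holds its last target. There are 200 camera calls.

## Working session

There is one attempt and no reset: what is moved stays moved. The work goes in short steps, Python scripts to look and compute and a shell command to move; the robot and the scene stay as the last step left them, time stands still between calls to the robot, and variables do not carry over. Pictures are saved under pics/ and viewed, about 8 in all and at most 12, crops included, and the job is handed in when it is done.

```bash
mkdir -p pics; cat > h.py <<'E'
import numpy as np, cv2
from scipy.spatial.transform import Rotation as R
from station import monitor, viewer, r
def tool():
    o=monitor.get_obs(); q=np.array(o["tcp_rot"]); T=np.eye(4)
    T[:3,:3]=R.from_quat(q[[1,2,3,0]]).as_matrix(); T[:3,3]=o["position"]; return T
def snap(n):
    T=tool(); p,d=viewer.camera(n); c=viewer.get_calibration(n)
    E=np.array(c["extrinsics"]) if "extrinsics" in c else T@np.array(c["T_tool_cam"])
    return p,d,(np.array(c["mtx"]),c["k1"],E)
def ray(C,uv):
    K,k1,E=C
    uv=np.atleast_2d(np.array(uv,float))
    s=cv2.undistortPoints(uv[:,None],K,np.array([k1,0,0,0.]))[:,0]
    return np.c_[s,np.ones(len(s))]
def pts(C,d,uv):
    uv=np.atleast_2d(uv).astype(int); z=d[uv[:,1],uv[:,0]]
    return (ray(C,uv)*z[:,None])@C[2][:3,:3].T+C[2][:3,3]
def onplane(C,uv,z):
    v=ray(C,uv)@C[2][:3,:3].T; o=C[2][:3,3]
    return o+v*((z-o[2])/v[:,2])[:,None]
def cloud(C,d):
    v,u=np.mgrid[0:480,0:640]; return pts(C,d,np.c_[u.ravel(),v.ravel()]).reshape(480,640,3)
def save(n,p): cv2.imwrite(f"pics/{n}.png",p[:,:,::-1])
E
python3 - <<'E'
from h import *
import pickle
for n in ["scene","top"]:
    p,d,C=snap(n); save(n,p); pickle.dump((p,d,C),open(n+".pkl","wb")); print(n,C[2].round(3))
o=monitor.get_obs(); print(o["t"],o["position"],o["tcp_rot"],o["width"],r.grasp_offset); print(tool().round(3))
E
```

```text
scene [[-0.485  0.745 -0.457  1.1  ]
 [ 0.874  0.405 -0.268  0.354]
 [-0.015 -0.53  -0.848  1.247]
 [ 0.     0.     0.     1.   ]]
top [[ 1.60e-02 -9.92e-01  1.24e-01  3.16e-01]
 [-1.00e+00 -1.60e-02 -1.00e-03 -2.20e-02]
 [ 3.00e-03 -1.24e-01 -9.92e-01  1.27e+00]
 [ 0.00e+00  0.00e+00  0.00e+00  1.00e+00]]
0.1 [ 0.26747653 -0.61917408  0.23035497] [-8.63746754e-04  9.79283948e-01  2.02489881e-01 -2.24187621e-04] 0.08549408442479678 -0.0187
[[ 0.918  0.397 -0.001  0.267]
 [ 0.397 -0.918  0.002 -0.619]
 [-0.    -0.002 -1.     0.23 ]
 [ 0.     0.     0.     1.   ]]
```

View pics/top.png

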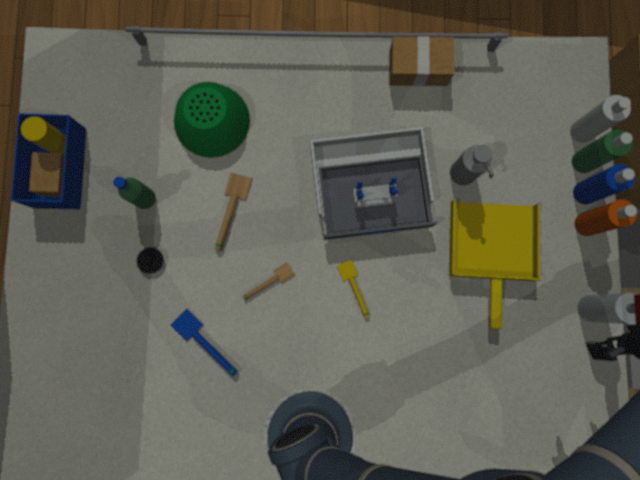

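View pics/scene.png

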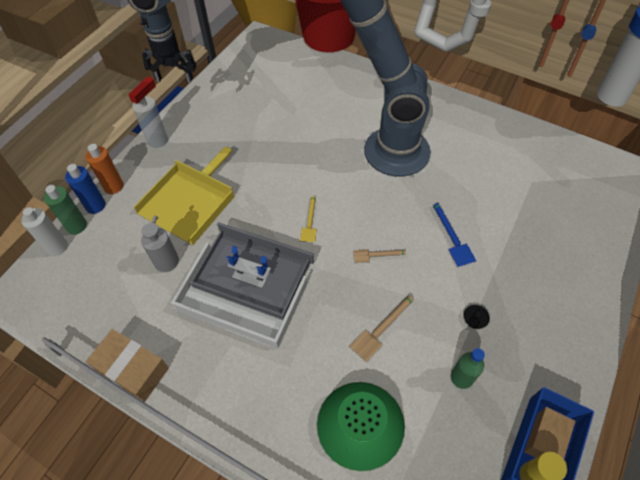

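Candidates in the top picture: a large bamboo scraper (232,212), a small bamboo one (270,281), a blue one (205,342) and a yellow one (353,290). I choose the large bamboo one. The organiser is at (375,185), with the blue clips at (360,192) and (392,188).

```bash
cat > m1.py <<'E'
from h import *
import pickle
p,d,C=pickle.load(open("top.pkl","rb")); P=cloud(C,d)
hsv=cv2.cvtColor(p,cv2.COLOR_RGB2HSV)
def comp(mask,name):
    n,l,s,c=cv2.connectedComponentsWithStats(mask.astype(np.uint8))
    for i in range(1,n):
        if s[i,4]>25:
            X=P[l==i]; print(name,c[i].round(0),s[i,4],"xyz med",np.median(X,0).round(3),"zmax",X[:,2].max().round(3))
H,S,V=[hsv[:,:,i].astype(int) for i in range(3)]
M=np.zeros((480,640),bool); M[150:300,200:310]=1
bam=M&(H<22)&(S>60)&(V>80); comp(bam,"bam")
n,l,s,c=cv2.connectedComponentsWithStats(bam.astype(np.uint8)); i=1+np.argmax(s[1:,4])
v,u=np.nonzero(l==i); print("px",cv2.minAreaRect(np.c_[u,v].astype(np.float32)))
for z in (0.005,.015):
    X=onplane(C,np.c_[u,v],z)[:,:2]; m=X.mean(0); w,U=np.linalg.eigh(np.cov((X-m).T)); a=U[:,1]; a=a*np.sign(a[0]); t=(X-m)@a; s_=(X-m)@np.array([-a[1],a[0]])
    hd=t<np.percentile(t,1)+.12
    print("axis",a.round(3),"t",t.min().round(3),t.max().round(3), "pts",m.round(3))
    f=np.polyfit(t[hd],s_[hd],1); print("handle line fit",f.round(4))
M[:]=0;M[120:250,300:450]=1
comp(M&(H>105)&(H<130)&(S>120),"clip")
for y in range(170,245,6): print([tuple(P[y,x].round(3)) for x in (330,345,375,410,428)])
cv2.imwrite("pics/crop.png",np.hstack([cv2.resize(p[165:255,195:305],None,fx=4,fy=4,interpolation=2),cv2.resize(p[120:245,305:440],(400,360),interpolation=2)])[:,:,::-1])
E
python3 m1.py
```

```text
bam [234. 197.] 775 xyz med [0.623 0.215 0.007] zmax 1.27
bam [276. 277.] 408 xyz med [0.397 0.085 0.005] zmax 1.27
px ((230.92703247070312, 208.8621826171875), (22.42405128479004, 71.5363998413086), 17.10272979736328)
axis [ 0.956 -0.293] t -0.129 0.064 pts [0.608 0.213]
handle line fit [0.0223 0.0017]
axis [ 0.956 -0.293] t -0.128 0.064 pts [0.606 0.211]
handle line fit [0.0223 0.0017]
clip [393. 181.] 31 xyz med [ 0.632 -0.197  0.108] zmax 0.12
clip [359. 190.] 68 xyz med [ 0.611 -0.115  0.106] zmax 0.119
clip [393. 190.] 47 xyz med [ 0.609 -0.199  0.095] zmax 0.119
[(np.float64(0.683), np.float64(-0.043), np.float64(0.019)), (np.float64(0.683), np.float64(-0.083), np.float64(0.02)), (np.float64(0.686), np.float64(-0.163), np.float64(0.014)), (np.float64(0.686), np.float64(-0.256), np.float64(0.019)), (np.float64(0.677), np.float64(-0.297), np.float64(0.05))]
[(np.float64(0.666), np.float64(-0.043), np.float64(0.021)), (np.float64(0.667), np.float64(-0.083), np.float64(0.017)), (np.float64(0.667), np.float64(-0.162), np.float64(0.022)), (np.float64(0.669), np.float64(-0.255), np.f
[... 2679 characters left out ...]
oat64(-0.259), np.float64(-0.001)), (np.float64(0.529), np.float64(-0.307), np.float64(-0.003))]
[(np.float64(0.498), np.float64(-0.044), np.float64(0.061)), (np.float64(0.501), np.float64(-0.083), np.float64(0.048)), (np.float64(0.509), np.float64(-0.165), np.float64(0.003)), (np.float64(0.511), np.float64(-0.258), np.float64(0.001)), (np.float64(0.512), np.float64(-0.306), np.float64(-0.0))]
[(np.float64(0.491), np.float64(-0.046), np.float64(0.003)), (np.float64(0.492), np.float64(-0.086), np.float64(0.002)), (np.float64(0.493), np.float64(-0.166), np.float64(-0.001)), (np.float64(0.495), np.float64(-0.259), np.float64(-0.002)), (np.float64(0.496), np.float64(-0.307), np.float64(-0.004))]
```

View pics/crop.png

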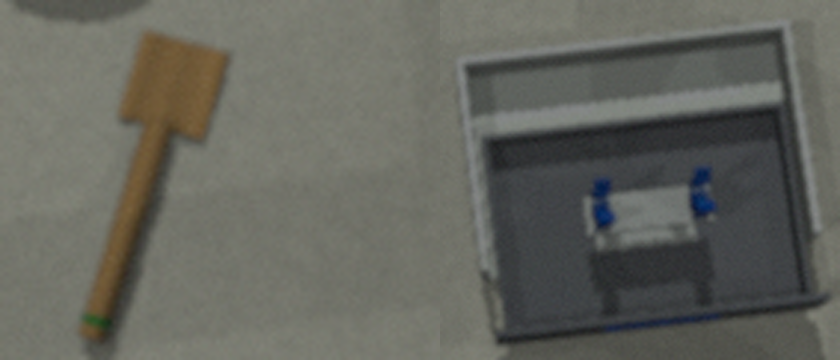

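The crop shows the large bamboo scraper with a green band at its free end (crop 97,322), which matches the description. Beside it are the drawer, bar and blue clips. Next I move over the clips for a closer look.

```bash
python3 -m pendant '[[[0.05,-0.028,-0.02],[0,0,-7.5]],[[0.1,-0.056,-0.04],[0,0,-15]],[[0.15,-0.085,-0.06],[0,0,-22.5]],[[0.2,-0.113,-0.08],[0,0,-30]],[[0.25,-0.14,-0.1],[0,0,-37.5]],[[0.3,-0.17,-0.12],[0,0,-45]],[[0.35,-0.2,-0.12],[0,0,-52.5]],[[0.4,-0.225,-0.12],[0,0,-60]],[[0.45,-0.25,-0.12],[0,0,-67.5]],[[0.47,-0.26,-0.12],[0,0,-74.6]]]' 1
cat > m2.py <<'E'
from h import *
import pickle,sys
n=sys.argv[1]
T=tool(); print(T.round(3)); p,d,C=snap("wrist"); save(n,p); pickle.dump((p,d,C),open(n+".pkl","wb"))
print(C[2].round(3)); print(monitor.get_obs()["t"])
E
python3 m2.py w1
```

```text
t: 1.35
position: [0.5977, -0.1901, 0.3508]
tcp_rot: [-0.001, 0.653, 0.758, 0.001]
wrist_force: [-0.1, -0.1, 0.5]
width: 0.0857
[[-0.148  0.989 -0.     0.598]
 [ 0.989  0.148  0.002 -0.19 ]
 [ 0.002  0.    -1.     0.351]
 [ 0.     0.     0.     1.   ]]
[[ 0.989  0.144  0.042  0.588]
 [ 0.15  -0.946 -0.286 -0.117]
 [-0.001  0.289 -0.957  0.493]
 [ 0.     0.     0.     1.   ]]
1.4
```

View pics/w1.png

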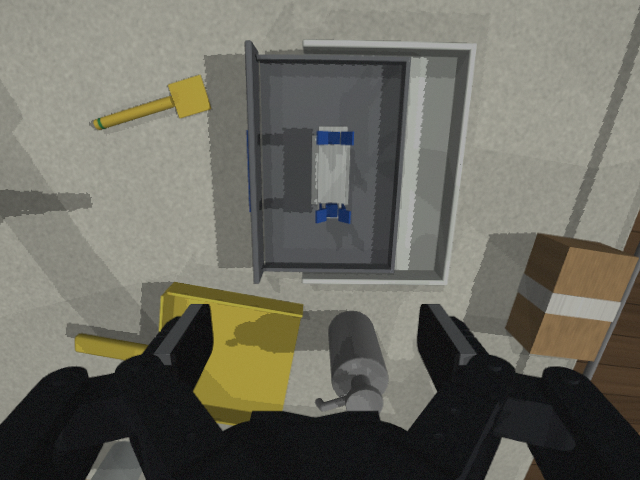

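The wrist view shows both clips: the +y pair of noses at (323,137)/(346,137) and the -y pair at (321,213)/(343,213). The drawer front runs along column ~252.

```bash
cat > m3.py <<'E'
from h import *
import pickle
p,d,C=pickle.load(open("w1.pkl","rb")); P=cloud(C,d)
hsv=cv2.cvtColor(p,cv2.COLOR_RGB2HSV).astype(int); H,S,V=[hsv[:,:,i] for i in range(3)]
m=(H>105)&(H<130)&(S>120); m[:,:280]=0; m[:,380:]=0; m[240:]=0
for a,b in((100,170),(180,240)):
    k=m.copy();k[:a]=0;k[b:]=0; X=P[k]; z=X[:,2]; t=X[z>np.percentile(z,95)-.008]
    print(len(X),"ztop",np.percentile(z,[50,95,99]).round(4),"all",X.mean(0).round(4))
    c=t[:,0].mean(); f,g=t[t[:,0]<c],t[t[:,0]>=c]
    print(" front",f.mean(0).round(4),"back",g.mean(0).round(4),"x range",t[:,0].min().round(4),t[:,0].max().round(4))
# drawer front top edge, outer wall
z=P[:,:,2]; k=(z>.052)&(z<.075); k[:,:235]=0;k[:,275:]=0;k[300:]=0
X=P[k]; A=np.polyfit(X[:,1],X[:,0],1); print("front line",A,"yaw",np.degrees(-np.arctan(A[0])),"z",np.percentile(z[k],[50,90]))
X=X[abs(X[:,0]-np.polyval(A,X[:,1]))<.01]; print("y ends",X[:,1].min(),X[:,1].max())
k=(z>.042)&(z<.06); k[:,:440]=0;k[:,490:]=0;k[290:]=0
X=P[k]; A=np.polyfit(X[:,1],X[:,0],1); print("back wall",A,"yaw",np.degrees(-np.arctan(A[0])),X[:,1].min(),X[:,1].max())
print("bar",np.median(P[150:195,325:342],(0,1)))
print("floor",np.median(P[70:115,280:380,2]))
E
python3 m3.py
```

```text
449 ztop [0.1048 0.1132 0.1139] all [ 0.6085 -0.1151  0.1002]
 front [ 0.593  -0.117   0.1137] back [ 0.6226 -0.1135  0.11  ] x range 0.5875 0.6276
456 ztop [0.1035 0.1132 0.1147] all [ 0.6197 -0.197   0.1001]
 front [ 0.6039 -0.1975  0.1226] back [ 0.6338 -0.1959  0.11  ] x range 0.5875 0.6385
front line [-0.13429932  0.49585138] yaw 7.649016827057528 z [0.06267477 0.06406638]
y ends -0.31278540587077325 -0.026536274999143378
back wall [-0.17146132  0.74536781] yaw 9.729401285994244 -0.2822915988919047 0.013865500760075075
bar [ 0.61475826 -0.15455364  0.06305417]
floor 0.018085480466278586
```

```bash
python3 -m pendant '[[[0.05,0.002,0],[0,0,-8]],[[0.1,0.005,0],[0,0,-16]],[[0.15,0.007,0],[0,0,-24]],[[0.2,0.01,0.0],[0,0,-32]],[[0.25,0.012,0.02],[0,0,-40]],[[0.3,0.015,0.04],[0,0,-48]],[[0.35,0.017,0.06],[0,0,-56]],[[0.39,0.019,0.08],[0,0,-63]],[[0.41,0.02,0.1],[0,0,-65.7]],[[0.42,0.02,0.1],[0,0,-65.7]]]' 1
python3 m2.py w2
cat > m4.py <<'E'
from h import *
import pickle,sys
p,d,C=pickle.load(open(sys.argv[1]+".pkl","rb"));P=cloud(C,d);T=tool()
hsv=cv2.cvtColor(p,cv2.COLOR_RGB2HSV).astype(int); H,S,V=[hsv[:,:,i] for i in range(3)]
m=(H<40)&(S>70)&(V>60)&(P[:,:,2]<.05)
n,l,s,c=cv2.connectedComponentsWithStats(m.astype(np.uint8)); i=1+np.argmax(s[1:,4]); v,u=np.nonzero(l==i)
print(s[i],c[i]); X=P[v,u]; mu=X[:,:2].mean(0); w,U=np.linalg.eigh(np.cov((X[:,:2]-mu).T)); a=U[:,1]*np.sign(U[0,1])
for _ in range(3):
    b=np.array([-a[1],a[0]]); t=(X[:,:2]-mu)@a; q=(X[:,:2]-mu)@b; t0,t1=np.percentile(t,[.2,99.8])
    h=(t>t0+.01)&(t<t0+.13); f=np.polyfit(t[h],q[h],1); mu=mu+b*np.polyval(f,t0+.075)+a*(t0+.075); a=a+b*f[0]; a/=np.linalg.norm(a)
print("span",t1-t0,"mid",mu,"dir deg",np.degrees(np.arctan2(a[1],a[0])),"handle z top",np.percentile(X[h,2],[10,50,90]).round(4),"width",np.percentile(q[h],[2,98]))
print("tool x,y deg",np.degrees(np.arctan2(T[1,0],T[0,0])),np.degrees(np.arctan2(T[1,1],T[0,1])),"delta tool xy mm",1e3*(T[:3,:3].T@(np.r_[mu,.0]-T[:3,3])))
E
python3 m4.py w2
```

```text
t: 2.65
position: [0.5571, 0.223, 0.2492]
tcp_rot: [-0.002, 0.143, 0.99, -0.001]
wrist_force: [-0.3, -1.2, -0.0]
width: 0.0855
[[-0.959  0.283 -0.004  0.557]
 [ 0.283  0.959 -0.002  0.223]
 [ 0.003 -0.003 -1.     0.249]
 [ 0.     0.     0.     1.   ]]
[[ 0.282  0.919  0.275  0.487]
 [ 0.959 -0.269 -0.085  0.244]
 [-0.004  0.287 -0.958  0.391]
 [ 0.     0.     0.     1.   ]]
2.7
[ 294  129   52  171 4592] [319.16681185 234.71668118]
span 0.19430685115763863 mid [0.55310445 0.227477  ] dir deg -14.908981853424901 handle z top [0.0138 0.0175 0.0191] width [-0.00916505  0.00916323]
tool x,y deg 163.58488602669374 73.58492840274404 delta tool xy mm [  4.68405721   1.74487492 250.65914755]
```

View pics/w2.png

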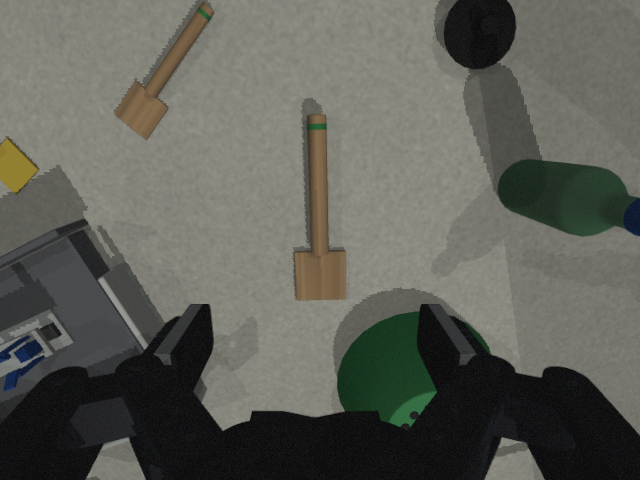

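The wrist view shows the scraper with its free end at (317,115) and its blade end at row 300. My mask stopped at the green band, so I put the mid-handle 16.7 mm nearer the free end.

```bash
python3 -m pendant '[[[0.021,0.0013,0.04],[0,0,-1.5]],[[0.0213,0.0013,0.08],[0,0,-1.5]],[[0.0213,0.0013,0.12],[0,0,-1.5]],[[0.0213,0.0013,0.16],[0,0,-1.5]],[[0.0213,0.0013,0.19],[0,0,-1.5]],[[0.0213,0.0013,0.21],[0,0,-1.5]],[[0.0213,0.0013,0.225],[0,0,-1.5]],[[0.0213,0.0013,0.235],[0,0,-1.5]],[[0.0213,0.0013,0.24],[0,0,-1.5]],[[0.0213,0.0013,0.24],[0,0,-1.5]]]' 1
```

```text
t: 3.95
position: [0.5378, 0.2315, 0.0115]
tcp_rot: [0.0, 0.129, 0.992, 0.0]
wrist_force: [0.3, -0.8, -0.7]
width: 0.0855
```

```bash
python3 -m pendant '[[[0,0,0.003],[0,0,0]],[[0,0,0.006],[0,0,0]],[[0,0,0.0085],[0,0,0]],[[0,0,0.0085],[0,0,0]],[[0,0,0.0085],[0,0,0]],[[0,0,0.0085],[0,0,0]],[[0,0,0.0085],[0,0,0]],[[0,0,0.0085],[0,0,0]],[[0,0,0.0085],[0,0,0]],[[0,0,0.0085],[0,0,0]]]' 1
python3 -m pendant '[[[0,0,0],[0,0,0]],[[0,0,0],[0,0,0]],[[0,0,0],[0,0,0]],[[0,0,0],[0,0,0]],[[0,0,0],[0,0,0]],[[0,0,0],[0,0,0]],[[0,0,0],[0,0,0]],[[0,0,0],[0,0,0]],[[0,0,0],[0,0,0]],[[0,0,0],[0,0,0]]]' -1
```

```text
t: 5.2
position: [0.5377, 0.2313, 0.0028]
tcp_rot: [0.0, 0.129, 0.992, -0.0]
wrist_force: [0.2, 1.0, 0.1]
width: 0.0855
t: 6.45
position: [0.5377, 0.2314, 0.0031]
tcp_rot: [0.0, 0.129, 0.992, -0.0]
wrist_force: [-1.7, -1.3, 4.8]
width: 0.0179
```

```bash
python3 -m pendant '[[[0,0,-0.02],[0,0,0]],[[0,0,-0.06],[0,0,0]],[[0,0,-0.11],[0,0,0]],[[0,0,-0.16],[0,0,0]],[[-0.02,-0.04,-0.2],[0,0,7]],[[-0.04,-0.08,-0.217],[0,0,15]],[[-0.06,-0.12,-0.217],[0,0,23]],[[-0.08,-0.165,-0.217],[0,0,31]],[[-0.1,-0.206,-0.217],[0,0,39]],[[-0.11,-0.227,-0.217],[0,0,43]]]' -1
python3 - <<'E'
from h import *
T=tool(); tgt=np.r_[.6135,-.156,.2]; print(1e3*(T[:3,:3].T@(tgt-T[:3,3])),np.degrees(np.arctan2(T[1,1],T[0,1])),monitor.get_obs()["width"])
E
```

```text
t: 7.7
position: [0.5859, -0.0191, 0.2202]
tcp_rot: [0.0, 0.486, 0.874, -0.0]
wrist_force: [0.7, 0.6, -0.4]
width: 0.0176
[-130.80756992  -48.77083085   20.31535347] 31.841062593031847 0.017591983930985534
```

```bash
python3 -m pendant '[[[-0.02,-0.007,0],[0,0,4]],[[-0.05,-0.018,0],[0,0,9]],[[-0.08,-0.03,0],[0,0,15]],[[-0.11,-0.041,0.01],[0,0,20]],[[-0.125,-0.047,0.02],[0,0,23]],[[-0.131,-0.0488,0.02],[0,0,23.8]],[[-0.131,-0.0488,0.02],[0,0,23.8]],[[-0.131,-0.0488,0.02],[0,0,23.8]],[[-0.131,-0.0488,0.02],[0,0,23.8]],[[-0.131,-0.0488,0.02],[0,0,23.8]]]' -1
python3 m2.py w3
```

```text
t: 8.95
position: [0.6143, -0.1525, 0.2001]
tcp_rot: [0.0, 0.653, 0.757, 0.0]
wrist_force: [-0.1, 0.3, -1.3]
width: 0.0177
[[-0.146  0.989  0.001  0.614]
 [ 0.989  0.146 -0.    -0.153]
 [-0.     0.    -1.     0.2  ]
 [ 0.     0.     0.     1.   ]]
[[ 0.989  0.141  0.042  0.604]
 [ 0.148 -0.946 -0.288 -0.079]
 [-0.001  0.291 -0.957  0.342]
 [ 0.     0.     0.     1.   ]]
9.0
```

View pics/w3.png

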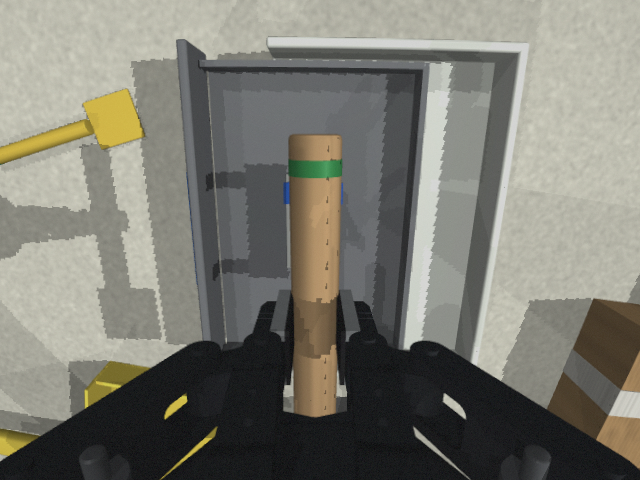

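The wrist view shows the handle held straight, with its band at (315,168), over clip a (blue at (287,192) and (343,192)).

```bash
cat > m5.py <<'E'
from h import *
import pickle,sys
p,d,C=pickle.load(open(sys.argv[1]+".pkl","rb"));P=cloud(C,d);T=tool()
B=P[150:285,280:350].reshape(-1,3); z0=T[2,3]; B=B[abs(B[:,2]-z0)<.04]
B=B[B[:,2]>np.percentile(B[:,2],20)-.02]
L=(B-T[:3,3])@T[:3,:3]
xs=np.arange(.02,.085,.008)
c=[];
for x in xs:
    s=L[abs(L[:,0]-x)<.004]
    if len(s)>30: c.append((x,(np.percentile(s[:,1],1)+np.percentile(s[:,1],99))/2,np.percentile(s[:,2],3),np.ptp(s[:,1]))); print(np.round(c[-1],4))
c=np.array(c); print("free end tool x",np.percentile(L[:,0],99.8),"yaw slope deg",np.degrees(np.arctan(np.polyfit(c[:,0],c[:,1],1))),"pitch",np.degrees(np.arctan(np.polyfit(c[:,0],c[:,2],1)[0])))
print("y@0",np.polyval(np.polyfit(c[:,0],c[:,1],1),0),"ztop@0",np.polyval(np.polyfit(c[:,0],c[:,2],1),0))
z=P[:,:,2]
def edge(k,n):
    X=P[k]; A=np.polyfit(X[:,1],X[:,0],1)
    for _ in range(4):
        e=X[:,0]-np.polyval(A,X[:,1]); X=X[abs(e)<max(.004,1.5*e.std())]; A=np.polyfit(X[:,1],X[:,0],1)
    print(n,"yaw",np.degrees(-np.arctan(A[0])),"x@-.156",np.polyval(A,-.156),len(X),np.ptp(X[:,1]))
k=(z>.058)&(z<.07); k[:,:175]=0;k[:,215:]=0;k[340:]=0; edge(k,"front")
k=(z>.045)&(z<.058); k[:,:470]=0;k[:,540:]=0;k[350:]=0; edge(k,"orgback")
E
python3 m5.py w3
cat > m6.py <<'E'
from h import *
# clip line and drawer front from the first wrist view, using robust per-pixel edges
import pickle
p,d,C=pickle.load(open("w1.pkl","rb"));P=cloud(C,d);z=P[:,:,2]
fr=[];
for v in range(50,275,5):
    row=[u for u in range(240,270) if .058<z[v,u]<.07]
    if row: X=P[v,row]; fr.append((X[:,0].min(),X[:,0].max(),X[:,1].mean()))
fr=np.array(fr)
for j in (0,1):
    A=np.polyfit(fr[:,2],fr[:,j],1); e=fr[:,j]-np.polyval(A,fr[:,2]); g=abs(e)<.003; A=np.polyfit(fr[g,2],fr[g,j],1); print("front edge",j,np.degrees(-np.arctan(A[0])),np.polyval(A,-.156),g.sum())
E
python3 m6.py
```

```text
[ 0.02    0.0006 -0.0164  0.0195]
[ 0.028   0.0006 -0.0166  0.0201]
[ 0.036   0.0006 -0.0167  0.0197]
[ 0.044   0.0006 -0.0167  0.0201]
[ 0.052   0.0006 -0.0167  0.0198]
[ 0.06    0.0005 -0.0169  0.0199]
[ 0.068   0.0006 -0.0169  0.0199]
free end tool x 0.06940983800949406 yaw slope deg [-0.09182838  0.03831867] pitch -0.5225255767501035
y@0 0.0006687870373124547 ztop@0 -0.016292391614718786
front yaw 7.953255027575435 x@-.156 0.5182398610665395 3080 0.24389016481495707
orgback yaw 7.943837413973647 x@-.156 0.7731192187086159 2909 0.26508548220542216
front edge 0 7.674293290574274 0.5132521704296072 45
front edge 1 7.693914290856425 0.5201253939638042 45
```

```bash
python3 - <<'E'
from h import *
import pickle
p,d,C=pickle.load(open("w3.pkl","rb"))
hsv=cv2.cvtColor(p,cv2.COLOR_RGB2HSV).astype(int); m=(hsv[:,:,0]>105)&(hsv[:,:,0]<130)&(hsv[:,:,1]>120); m[:,:270]=0;m[:,360:]=0;m[:150]=0;m[230:]=0
v,u=np.nonzero(m); 
for v0 in range(v.min(),v.max(),5):
    s=u[v==v0]
    if len(s): print(v0,s.min(),s.max(),onplane(C,[[s.min(),v0],[s.max()+1,v0]],.112)[:,:2].round(4).tolist())
E
python3 -m pendant '[[[-0.0033,-0.0019,0.01],[0,0,0.5]],[[-0.0033,-0.0019,0.025],[0,0,0.5]],[[-0.0033,-0.0019,0.045],[0,0,0.5]],[[-0.0033,-0.0019,0.06],[0,0,0.5]],[[-0.0033,-0.0019,0.07],[0,0,0.5]],[[-0.0033,-0.0019,0.075],[0,0,0.5]],[[-0.0033,-0.0019,0.075],[0,0,0.5]],[[-0.0033,-0.0019,0.075],[0,0,0.5]],[[-0.0033,-0.0019,0.075],[0,0,0.5]],[[-0.0033,-0.0019,0.075],[0,0,0.5]]]' -1
python3 - <<'E'
from h import *
p,d,C=snap("scene"); cv2.imwrite("pics/s2.png",cv2.resize(p[200:350,150:350],None,fx=4,fy=4,interpolation=2)[:,:,::-1])
E
```

```text
182 288 288 [[0.5911, -0.1104], [0.5918, -0.1103]]
187 284 342 [[0.589, -0.114], [0.6269, -0.1083]]
192 284 342 [[0.5894, -0.1172], [0.6275, -0.1115]]
197 284 342 [[0.5898, -0.1205], [0.6281, -0.1147]]
202 284 342 [[0.5902, -0.1238], [0.6286, -0.118]]
t: 10.25
position: [0.613, -0.1567, 0.1252]
tcp_rot: [0.0, 0.657, 0.754, 0.0]
wrist_force: [0.9, 0.2, -2.0]
width: 0.0175
```

View pics/s2.png

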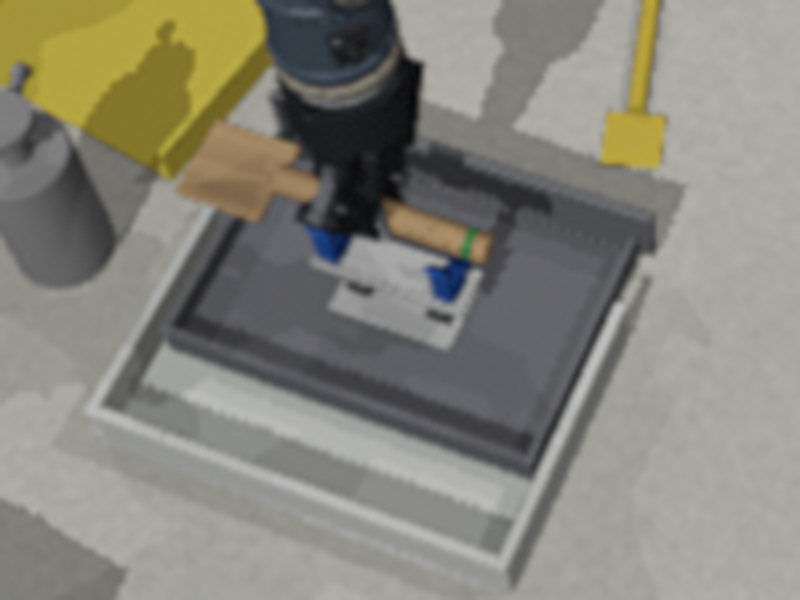

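The scene crop shows the handle lined up over both clips (blue at (328,240) and (447,280)). Next I press by feel.

```bash
python3 -m pendant '[[[0,0,0.005],[0,0,0]],[[0,0,0.01],[0,0,0]],[[0,0,0.014],[0,0,0]],[[0,0,0.016],[0,0,0]],[[0,0,0.016],[0,0,0]],[[0,0,0.016],[0,0,0]],[[0,0,0.016],[0,0,0]],[[0,0,0.016],[0,0,0]],[[0,0,0.016],[0,0,0]],[[0,0,0.016],[0,0,0]]]' -1
python3 -m pendant '[[[0,0,0.0005],[0,0,0]],[[0,0,0.001],[0,0,0]],[[0,0,0.0015],[0,0,0]],[[0,0,0.002],[0,0,0]],[[0,0,0.0025],[0,0,0]],[[0,0,0.003],[0,0,0]],[[0,0,0.0035],[0,0,0]],[[0,0,0.004],[0,0,0]],[[0,0,0.004],[0,0,0]],[[0,0,0.004],[0,0,0]]]' -1
```

```text
t: 11.55
position: [0.6129, -0.1566, 0.1089]
tcp_rot: [0.0, 0.657, 0.754, 0.0]
wrist_force: [0.0, 0.6, -0.2]
width: 0.0179
t: 12.8
position: [0.6129, -0.1566, 0.1049]
tcp_rot: [0.0, 0.657, 0.754, 0.0]
wrist_force: [0.7, 0.4, 0.2]
width: 0.0177
```

```bash
python3 -m pendant '[[[0,0,0.0005],[0,0,0]],[[0,0,0.001],[0,0,0]],[[0,0,0.0015],[0,0,0]],[[0,0,0.002],[0,0,0]],[[0,0,0.0025],[0,0,0]],[[0,0,0.003],[0,0,0]],[[0,0,0.003],[0,0,0]],[[0,0,0.003],[0,0,0]],[[0,0,0.003],[0,0,0]],[[0,0,0.003],[0,0,0]]]' -1
```

```text
t: 14.05
position: [0.613, -0.1566, 0.1019]
tcp_rot: [0.0, 0.657, 0.754, 0.0]
wrist_force: [1.0, 0.2, -1.1]
width: 0.0177
```

```bash
python3 -m pendant '[[[0,0,0.0005],[0,0,0]],[[0,0,0.001],[0,0,0]],[[0,0,0.0015],[0,0,0]],[[0,0,0.002],[0,0,0]],[[0,0,0.002],[0,0,0]],[[0,0,0.002],[0,0,0]],[[0,0,0.002],[0,0,0]],[[0,0,0.002],[0,0,0]],[[0,0,0.002],[0,0,0]],[[0,0,0.002],[0,0,0]]]' -1
```

```text
t: 15.3
position: [0.6133, -0.1567, 0.1005]
tcp_rot: [0.001, 0.657, 0.754, 0.0]
wrist_force: [0.4, 0.0, 5.4]
width: 0.0181
```

```bash
python3 -m pendant '[[[0,0,0.0005],[0,0,0]],[[0,0,0.001],[0,0,0]],[[0,0,0.0015],[0,0,0]],[[0,0,0.002],[0,0,0]],[[0,0,0.0025],[0,0,0]],[[0,0,0.003],[0,0,0]],[[0,0,0.003],[0,0,0]],[[0,0,0.003],[0,0,0]],[[0,0,0.003],[0,0,0]],[[0,0,0.003],[0,0,0]]]' -1
```

```text
t: 16.55
position: [0.6137, -0.1568, 0.0984]
tcp_rot: [0.001, 0.657, 0.754, 0.0]
wrist_force: [-1.2, -0.7, 9.6]
width: 0.0175
```

```bash
python3 -m pendant '[[[0,0,0.0005],[0,0,0]],[[0,0,0.001],[0,0,0]],[[0,0,0.0015],[0,0,0]],[[0,0,0.002],[0,0,0]],[[0,0,0.0025],[0,0,0]],[[0,0,0.003],[0,0,0]],[[0,0,0.003],[0,0,0]],[[0,0,0.003],[0,0,0]],[[0,0,0.003],[0,0,0]],[[0,0,0.003],[0,0,0]]]' -1
```

```text
t: 17.8
position: [0.6138, -0.157, 0.0958]
tcp_rot: [0.001, 0.657, 0.754, 0.0]
wrist_force: [-1.0, 0.3, 11.8]
width: 0.0175
```

```bash
python3 -m pendant '[[[0,0,0.0005],[0,0,0]],[[0,0,0.001],[0,0,0]],[[0,0,0.0015],[0,0,0]],[[0,0,0.002],[0,0,0]],[[0,0,0.0025],[0,0,0]],[[0,0,0.003],[0,0,0]],[[0,0,0.003],[0,0,0]],[[0,0,0.003],[0,0,0]],[[0,0,0.003],[0,0,0]],[[0,0,0.003],[0,0,0]]]' -1
```

```text
t: 19.05
position: [0.6134, -0.157, 0.0918]
tcp_rot: [0.001, 0.657, 0.754, 0.0]
wrist_force: [0.9, 1.0, 6.4]
width: 0.0177
```

```bash
python3 -m pendant '[[[0,0,0.0005],[0,0,0]],[[0,0,0.001],[0,0,0]],[[0,0,0.0015],[0,0,0]],[[0,0,0.002],[0,0,0]],[[0,0,0.0020],[0,0,0]],[[0,0,0.002],[0,0,0]],[[0,0,0.002],[0,0,0]],[[0,0,0.002],[0,0,0]],[[0,0,0.002],[0,0,0]],[[0,0,0.002],[0,0,0]]]' -1
```

```text
t: 20.3
position: [0.6125, -0.1567, 0.0884]
tcp_rot: [-0.0, 0.657, 0.754, -0.0]
wrist_force: [4.0, -1.0, -5.7]
width: 0.0176
```

```bash
python3 -m pendant '[[[0,0,0.0005],[0,0,0]],[[0,0,0.001],[0,0,0]],[[0,0,0.0015],[0,0,0]],[[0,0,0.002],[0,0,0]],[[0,0,0.0025],[0,0,0]],[[0,0,0.0025],[0,0,0]],[[0,0,0.0025],[0,0,0]],[[0,0,0.0025],[0,0,0]],[[0,0,0.0025],[0,0,0]],[[0,0,0.0025],[0,0,0]]]' -1
```

```text
t: 21.55
position: [0.6126, -0.1563, 0.086]
tcp_rot: [-0.0, 0.657, 0.754, -0.0]
wrist_force: [2.0, 2.1, -7.5]
width: 0.0175
```

```bash
python3 -m pendant '[[[0,0,0.0005],[0,0,0]],[[0,0,0.001],[0,0,0]],[[0,0,0.0015],[0,0,0]],[[0,0,0.0015],[0,0,0]],[[0,0,0.0015],[0,0,0]],[[0,0,0.0015],[0,0,0]],[[0,0,0.0015],[0,0,0]],[[0,0,0.0015],[0,0,0]],[[0,0,0.0015],[0,0,0]],[[0,0,0.0015],[0,0,0]]]' -1
```

```text
t: 22.8
position: [0.6128, -0.1568, 0.085]
tcp_rot: [0.0, 0.657, 0.754, -0.0]
wrist_force: [-2.9, 1.0, 1.7]
width: 0.0174
```

```bash
python3 -m pendant '[[[0,0,0.0003],[0,0,0]],[[0,0,0.0006],[0,0,0]],[[0,0,0.001],[0,0,0]],[[0,0,0.001],[0,0,0]],[[0,0,0.001],[0,0,0]],[[0,0,0.001],[0,0,0]],[[0,0,0.001],[0,0,0]],[[0,0,0.001],[0,0,0]],[[0,0,0.001],[0,0,0]],[[0,0,0.001],[0,0,0]]]' -1
```

```text
t: 24.05
position: [0.6137, -0.1567, 0.085]
tcp_rot: [0.001, 0.657, 0.754, 0.0]
wrist_force: [-3.0, 0.8, 6.8]
width: 0.0175
```

```bash
python3 -m pendant '[[[0,0,0.0003],[0,0,0]],[[0,0,0.0006],[0,0,0]],[[0,0,0.001],[0,0,0]],[[0,0,0.001],[0,0,0]],[[0,0,0.001],[0,0,0]],[[0,0,0.001],[0,0,0]],[[0,0,0.001],[0,0,0]],[[0,0,0.001],[0,0,0]],[[0,0,0.001],[0,0,0]],[[0,0,0.001],[0,0,0]]]' -1
```

```text
t: 25.3
position: [0.6145, -0.1565, 0.085]
tcp_rot: [0.002, 0.657, 0.754, 0.001]
wrist_force: [-2.6, 0.5, 10.4]
width: 0.0176
```

```bash
python3 -m pendant '[[[0,0,0.0003],[0,0,0]],[[0,0,0.0006],[0,0,0]],[[0,0,0.001],[0,0,0]],[[0,0,0.0013],[0,0,0]],[[0,0,0.0013],[0,0,0]],[[0,0,0.0013],[0,0,0]],[[0,0,0.0013],[0,0,0]],[[0,0,0.0013],[0,0,0]],[[0,0,0.0013],[0,0,0]],[[0,0,0.0013],[0,0,0]]]' -1
```

```text
t: 26.55
position: [0.6156, -0.1564, 0.0848]
tcp_rot: [0.003, 0.657, 0.754, 0.002]
wrist_force: [-3.5, 0.8, 14.6]
width: 0.0177
```

```bash
python3 -m pendant '[[[0,0,0.0002],[0,0,0]],[[0,0,0.0004],[0,0,0]],[[0,0,0.0006],[0,0,0]],[[0,0,0.0006],[0,0,0]],[[0,0,0.0006],[0,0,0]],[[0,0,0.0006],[0,0,0]],[[0,0,0.0006],[0,0,0]],[[0,0,0.0006],[0,0,0]],[[0,0,0.0006],[0,0,0]],[[0,0,0.0006],[0,0,0]]]' -1
python3 -c "
from h import *
o=monitor.get_obs();print(o['moment'],o['wrist_force'])"
```

```text
t: 27.8
position: [0.6161, -0.1563, 0.0848]
tcp_rot: [0.003, 0.657, 0.754, 0.002]
wrist_force: [-3.6, 1.3, 16.8]
width: 0.0172
[ 0.32239681  0.70591885 -0.03120378] [-3.64095192  1.33049983 16.76328029]
```

Force is 16.8 N with z flat, so the handle is on the rigid seats. I relax the press, open, and retreat upward.

```bash
python3 -m pendant '[[[0,0,-0.001],[0,0,0]],[[0,0,-0.002],[0,0,0]],[[0,0,-0.003],[0,0,0]],[[0,0,-0.0037],[0,0,0]],[[0,0,-0.0037],[0,0,0]],[[0,0,-0.0037],[0,0,0]],[[0,0,-0.0037],[0,0,0]],[[0,0,-0.0037],[0,0,0]],[[0,0,-0.0037],[0,0,0]],[[0,0,-0.0037],[0,0,0]]]' -1
python3 -m pendant '[[[0,0,0],[0,0,0]],[[0,0,0],[0,0,0]],[[0,0,0],[0,0,0]],[[0,0,0],[0,0,0]],[[0,0,0],[0,0,0]],[[0,0,-0.01],[0,0,0]],[[0,0,-0.03],[0,0,0]],[[0,0,-0.06],[0,0,0]],[[0,0,-0.09],[0,0,0]],[[0,0,-0.115],[0,0,0]]]' 0.1
python3 m2.py w4
```

```text
t: 29.05
position: [0.6133, -0.1567, 0.085]
tcp_rot: [0.0, 0.657, 0.754, 0.0]
wrist_force: [3.3, 1.4, 4.0]
width: 0.0173
t: 30.3
position: [0.6135, -0.1565, 0.2029]
tcp_rot: [0.001, 0.657, 0.754, 0.001]
wrist_force: [0.9, 0.6, -0.1]
width: 0.0471
[[-0.137  0.991  0.003  0.614]
 [ 0.991  0.137 -0.001 -0.157]
 [-0.001  0.003 -1.     0.203]
 [ 0.     0.     0.     1.   ]]
[[ 0.99   0.132  0.042  0.604]
 [ 0.138 -0.947 -0.289 -0.083]
 [ 0.001  0.292 -0.956  0.345]
 [ 0.     0.     0.     1.   ]]
30.35
```

View pics/w4.png

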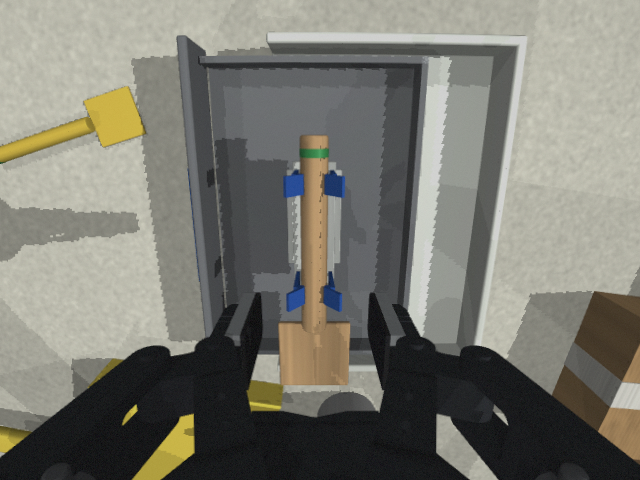

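The wrist view shows the handle between both blue finger pairs, (293,185)/(334,185) and (296,300)/(332,298), with the blade at (314,352). I check its height and level, then move to the front of the drawer.

```bash
python3 - <<'E'
from h import *
import pickle
p,d,C=pickle.load(open("w4.pkl","rb"));P=cloud(C,d)
for v0 in (160,175,200,230,260,285,310): X=P[v0-4:v0+5,304:325].reshape(-1,3); i=np.argsort(X[:,2])[-80:]; print(v0,np.median(X[i],0).round(4))
print("bar",np.median(P[200:270,328:338].reshape(-1,3),0).round(4))
print("yellow blade",P[[117,140,100],[113,140,90]].round(3).tolist())
E
python3 -m pendant '[[[0,-0.04,0],[0,0,0]],[[0,-0.09,0],[0,0,0]],[[0,-0.135,0],[0,0,0]],[[0,-0.155,0.02],[0,0,0]],[[0,-0.155,0.06],[0,0,0]],[[0,-0.155,0.1],[0,0,0]],[[0,-0.155,0.135],[0,0,0]],[[0,-0.155,0.155],[0,0,0]],[[0,-0.155,0.165],[0,0,0]],[[0,-0.155,0.165],[0,0,0]]]' -1
```

```text
160 [ 0.6055 -0.099   0.1008]
175 [ 0.6069 -0.109   0.1007]
200 [ 0.6092 -0.1262  0.1008]
230 [ 0.6117 -0.1472  0.1006]
260 [ 0.6149 -0.1699  0.1008]
285 [ 0.6181 -0.1898  0.1008]
310 [ 0.6208 -0.2103  0.1007]
bar [ 0.6304 -0.1625  0.0625]
yellow blade [[0.416, -0.091, 0.002], [0.44, -0.109, -0.001], [0.395, -0.079, 0.003]]
t: 31.6
position: [0.4596, -0.1779, 0.0349]
tcp_rot: [0.0, 0.657, 0.754, 0.0]
wrist_force: [0.5, 0.3, -0.2]
width: 0.0001
```

The handle is level to 0.2 mm, with its top at 0.1008. That puts its underside at 0.081, equal to the bar top plus 18 mm, so it is seated. Now I push the drawer.

```bash
python3 -m pendant '[[[0,0.015,0],[0,0,0]],[[0,0.027,0],[0,0,0]],[[0,0.033,0],[0,0,0]],[[0,0.038,0],[0,0,0]],[[0,0.043,0],[0,0,0]],[[0,0.048,0],[0,0,0]],[[0,0.055,0],[0,0,0]],[[0,0.062,0],[0,0,0]],[[0,0.07,0],[0,0,0]],[[0,0.075,0],[0,0,0]]]' -1
```

```text
t: 32.85
position: [0.534, -0.1675, 0.0344]
tcp_rot: [-0.0, 0.657, 0.754, -0.0]
wrist_force: [-3.9, 0.3, -0.2]
width: 0.0002
```

```bash
python3 -m pendant '[[[0,0.003,0],[0,0,0]],[[0,0.006,0],[0,0,0]],[[0,0.009,0],[0,0,0]],[[0,0.012,0],[0,0,0]],[[0,0.014,0],[0,0,0]],[[0,0.015,0],[0,0,0]],[[0,0.016,0],[0,0,0]],[[0,0.017,0],[0,0,0]],[[0,0.018,0],[0,0,0]],[[0,0.018,0],[0,0,0]]]' -1
```

```text
t: 34.1
position: [0.5517, -0.1651, 0.0347]
tcp_rot: [0.0, 0.657, 0.754, 0.0]
wrist_force: [-2.3, 0.1, -1.4]
width: -0.0
```

```bash
python3 -m pendant '[[[0,0.001,0],[0,0,0]],[[0,0.002,0],[0,0,0]],[[0,0.003,0],[0,0,0]],[[0,0.004,0],[0,0,0]],[[0,0.005,0],[0,0,0]],[[0,0.006,0],[0,0,0]],[[0,0.006,0],[0,0,0]],[[0,0.006,0],[0,0,0]],[[0,0.006,0],[0,0,0]],[[0,0.006,0],[0,0,0]]]' -1
```

```text
t: 35.35
position: [0.5577, -0.1642, 0.0348]
tcp_rot: [0.0, 0.657, 0.754, 0.0]
wrist_force: [-1.7, -0.5, -0.8]
width: 0.0
```

```bash
python3 -m pendant '[[[0,0.001,0],[0,0,0]],[[0,0.002,0],[0,0,0]],[[0,0.003,0],[0,0,0]],[[0,0.004,0],[0,0,0]],[[0,0.004,0],[0,0,0]],[[0,0.004,0],[0,0,0]],[[0,0.004,0],[0,0,0]],[[0,0.004,0],[0,0,0]],[[0,0.004,0],[0,0,0]],[[0,0.004,0],[0,0,0]]]' -1
```

```text
t: 36.6
position: [0.5617, -0.1637, 0.0347]
tcp_rot: [0.0, 0.657, 0.754, 0.0]
wrist_force: [-1.6, -0.5, 0.5]
width: 0.0
```

```bash
python3 -m pendant '[[[0,0.001,0],[0,0,0]],[[0,0.002,0],[0,0,0]],[[0,0.003,0],[0,0,0]],[[0,0.004,0],[0,0,0]],[[0,0.004,0],[0,0,0]],[[0,0.004,0],[0,0,0]],[[0,0.004,0],[0,0,0]],[[0,0.004,0],[0,0,0]],[[0,0.004,0],[0,0,0]],[[0,0.004,0],[0,0,0]]]' -1
```

```text
t: 37.85
position: [0.5633, -0.1635, 0.0346]
tcp_rot: [-0.001, 0.657, 0.754, -0.002]
wrist_force: [-7.5, -0.6, 5.1]
width: -0.0003
```

```bash
python3 -m pendant '[[[0,0.001,0],[0,0,0]],[[0,0.002,0],[0,0,0]],[[0,0.003,0],[0,0,0]],[[0,0.003,0],[0,0,0]],[[0,0.003,0],[0,0,0]],[[0,0.003,0],[0,0,0]],[[0,0.003,0],[0,0,0]],[[0,0.003,0],[0,0,0]],[[0,0.003,0],[0,0,0]],[[0,0.003,0],[0,0,0]]]' -1
```

```text
t: 39.1
position: [0.5633, -0.1635, 0.0345]
tcp_rot: [-0.004, 0.657, 0.754, -0.004]
wrist_force: [-14.6, 0.2, 12.1]
width: 0.0002
```

At the stop: 14.6 N with no further travel. I back off and rise clear.

```bash
python3 -m pendant '[[[0,-0.006,0],[0,0,0]],[[0,-0.02,0],[0,0,0]],[[0,-0.05,0],[0,0,0]],[[0,-0.08,0],[0,0,0]],[[0,-0.09,-0.03],[0,0,0]],[[0,-0.09,-0.08],[0,0,0]],[[0,-0.09,-0.13],[0,0,0]],[[0,-0.09,-0.18],[0,0,0]],[[0,-0.09,-0.22],[0,0,0]],[[0,-0.09,-0.22],[0,0,0]]]' -1
python3 m2.py w5; python3 - <<'E'
from h import *
p,d,C=snap("top"); save("top2",p); P=cloud(C,d)
def bl(n):
    q,dd,CC=snap(n); return q
import pickle
q,dd,CC=pickle.load(open("w5.pkl","rb"))
save("final",np.hstack([cv2.resize(p[80:300,120:560],(400,200)),cv2.resize(q,(400,200))]) if 0 else np.vstack([cv2.resize(p[60:300,90:570],(640,320)),cv2.resize(q[:,:],(373,280)).copy() if 0 else cv2.resize(q[60:340,:],(640,280))]))
W=cloud(CC,dd); z=W[:,:,2]
for lo,hi in((.056,.07),): 
    k=(z>lo)&(z<hi); X=W[k]; X=X[(X[:,0]>.54)&(X[:,0]<.6)&(X[:,1]>-.3)&(X[:,1]<-.03)]; print(len(X)); A=np.polyfit(X[:,1],X[:,0],1); print("front x@-.156",np.polyval(A,-.156),"yaw",-np.degrees(np.arctan(A[0])))
k=(z>.095)&(z<.104); X=W[k]; X=X[(X[:,0]>.62)&(X[:,0]<.72)&(X[:,1]>-.23)&(X[:,1]<-.07)]; print("handle",X.mean(0),X.min(0),X.max(0)) if len(X) else 0
E
```

```text
t: 40.35
position: [0.4813, -0.1755, 0.2581]
tcp_rot: [0.004, 0.657, 0.754, 0.001]
wrist_force: [0.7, -0.3, 0.5]
width: -0.0001
[[-0.137  0.991  0.008  0.481]
 [ 0.991  0.137 -0.003 -0.175]
 [-0.004  0.008 -1.     0.258]
 [ 0.     0.     0.     1.   ]]
[[ 0.99   0.13   0.047  0.471]
 [ 0.138 -0.946 -0.292 -0.102]
 [ 0.006  0.296 -0.955  0.4  ]
 [ 0.     0.     0.     1.   ]]
40.4
2588
front x@-.156 0.5795899174541481 yaw 7.80102664627329
handle [ 0.67368325 -0.14277871  0.09929628] [ 0.65382933 -0.22241233  0.09500281] [ 0.6971984  -0.07327808  0.10399381]
```

View pics/final.png

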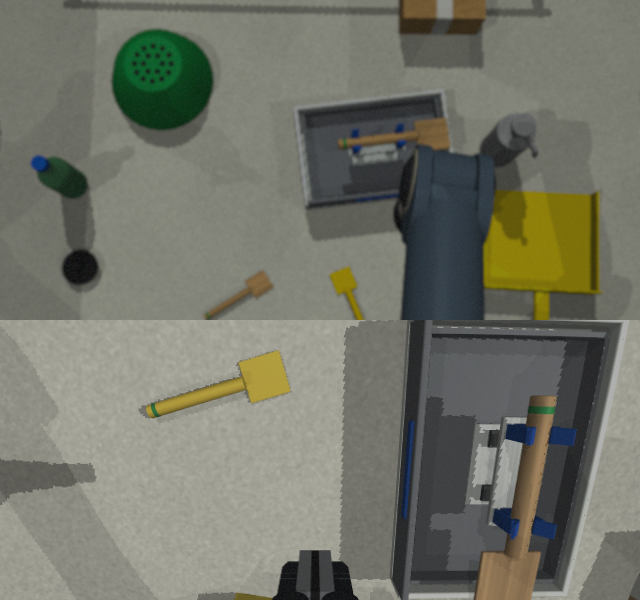

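The picture shows the drawer shut, the scraper in both clips, the other things where they stood, and the gripper clear and empty.

```bash
python3 -c "
from station import r; print(r.hand_in())"
```

```text
the job is handed in; nothing more can be done
None
```

The large bamboo scraper is pressed home in both clips and the drawer is shut. I handed the job in at about 40 s, with the arm clear and touching nothing.

- **Press:** The fingers resisted up to about 12 N, then pulled the handle down once it passed the noses. I pressed on the rigid seats until the force read 16.8 N and the height stopped changing. Force is only reported at the end of each small step, and 16.8 N was the highest reading.
- **Seating check:** Afterwards the handle's top was level to 0.2 mm along both clips. Its underside was at 0.081 m, matching the bar's top plus 18 mm.
- **Drawer:** It slid about 60 mm and stopped hard, with 14.6 N giving no further travel.
- **Last look:** The scraper was still in both clips and the drawer was shut. The bystanders looked unmoved by eye; I did not measure them.

No check failed. One disagreement: first contact with the clips came about 3 mm lower than I expected, and my estimate of the drawer's shut position was off by a few mm. I therefore relied on feel for both.

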